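Load a check vial under the spring flap of a turbidity meter

ROBOT

A 6-joint arm with a two-finger parallel gripper is mounted at the origin on the work surface. World frame = base frame: x ahead of the robot, y to its left, z up, the work surface at z = 0. Lengths are in m, angles in rad, forces in N, time in s.
With the tool pointing down it reaches from about 0.3 to 0.775 m from the base axis. Payload 14.6 kg.
Tool frame: the origin (TCP) lies on the centre line of the jaws, within the pads' length; the fingertips stand 19 mm ahead of it and the grasp point (between the pads) is the TCP; y points along the fingers, x is the direction in which the jaws open and shut, and the axes are right-handed (so a half turn about y gives the same grasp; the last joint's range is limited). The gripper opens to 94 mm and grips with 3 to 60 N. Pads are 16 mm wide; open, the fingers measure 119 mm over their backs; the gripper's body (75 mm by 177 mm) begins 78 mm behind the grasp point.
Start: joints at [-1.4, 0.3, 1.521, -0, 1.321, -0.067], TCP at [0.13, -0.535, 0.224] pointing down, gripper open.
Joint ranges: [-3.03, 3.03], [-0.79, 2.21], [0.23, 2.52], [-1.04, 4.18], [0, 3.07], [-2.55, 2.55]. Speed limits (rad/s): [2.22, 2.22, 2.57, 3.14, 3.14, 3.14].

INTERFACE

Orientations are given as [roll, pitch, yaw] about the fixed x, y, z axes, in that order (R = Rz(yaw) Ry(pitch) Rx(roll)).
In Python, from station import ctrl, optics gives the robot as it stands.
- The arm moves only by the tool jog_arm, never from a script. Its argument "targets" is a list of rows, each a list of 3 entries, a list of its own where there are three numbers: the finger opening in cm, from 0 to 9.4, then the shift along the tool's x, y, z in cm, then the turn about the tool's y in rad. A call has 1 to 10 rows; each row is the pose to reach, as a shift and turn from the pose commanded when the call began, along the tool's axes at that moment; what a row does not reach only later rows make up. A row lasts 1/10 s, in which the tool goes at most 50 mm and 8.59 degrees, less where a joint would pass 70% of its speed; a pose out of reach is approached as far as the arm can. A call with a gripper value outside its range is refused whole. The fingers move at their own pace and stop on an object; "grip_force" is the grip in N (left out, the last holds). Time passes only in rows, so rows that repeat a pose let the fingers close. It gives the time, the measured TCP pose, the force and the opening at its end, in the units of the state.
- ctrl.get_obs(): the state, without advancing time (a new reading comes with each control period).
- optics.camera(name): name is "scene" or "top"; returns a dict with "img" (480x640x3 uint8, red, green, blue), "range_z" (480x640 float32, m along the optical axis (not along the pixel's ray), 0 where there is no reading), "camera_matrix" (3x3 intrinsics, pixels), "k1" (the pictures are not rectified: a ray, as slopes to the right and down, at radius r is drawn at 1 + k1 r^2 times it, then the intrinsics apply), "world_to_cam" (4x4, takes a point from world to camera coordinates). Camera axes: x right, y up, looking along -z (the intrinsics and any distortion apply to the point x, -y, -z); pixel columns grow to the right and rows downward; lengths in m; the calibration is good to about 2 mm. A picture is of the moment at which its call begins.
- ctrl.hand_in(): hands the job in, once; it reports no verdict.
The state is a dict: "time_s": time; "qpos": joint angles; "joint_vel": joint speeds; "tau": joint torques, N m; "ee_pos": TCP position; "eef_rot": TCP orientation; "force": force on the tool from outside, world axes, zero at the start; "moment": the same for the moment, N m; "grip_width": finger opening in m.
Only numpy, scipy, OpenCV 4.12 (cv2) and the standard library are available. Lean on these libraries where they do the work, as an engineer would, in place of code of your own. Each camera call takes 0.05 s, during which the arm holds its last target. There are 200 camera calls.

TASK

Load the check vial (the 26 mm wide one of the three in the steel tray) into the meter: push the spring-loaded cover flap back and keep it held open while you feel for the well's mouth, put the vial in cap-up and press it fully home, then come away so that the flap swings shut over it. The vial is glass and the meter is delicate, so work gently and never force anything; leave everything else standing where it is.

Things in the scene. Friction and masses are not known exactly. Their poses are not given: they have to be found in the camera images.
- vial: The check vial: a plain sealed upright cylinder, 26 mm diameter, 88 mm tall, about 60 g, frosted white glass, black cap (top 24 mm, flush with the glass), 2 mm chamfer at the foot. Of the three in the tray it is the one of middle width and middle height, in any of the three places. Origin at the centre of its underside, z up.
- tray: A shallow steel tray, 250 x 100 mm, floor 3 mm thick, rim 10 mm high, fixed to the table. Origin under its centre; the three vials stand on its centre line along its x axis, at -78, 0 and +78 mm.
- meter: Bench turbidity meter, fixed, white box (y = -120 to +95 mm), 88 mm tall from x = -140 to +55 mm; in front of that a 60 mm high step to x = -170 mm. Origin on the table, under the middle of the adapter's range; x points away from the operator, from front panel to well; z up. Display and buttons lie in front of the flap; adapter and well are hidden under the flap.
- adapter_mid (a point): Point on the meter, 90 mm above the table, at the middle of the adapter's range; axes as the meter's. The adapter (smooth grey plate 44 x 76 mm, top 2 mm proud of the housing) holds the round well. It is clamped anywhere from 8 mm left to 8 mm right of here (along meter y), not measured: find the mouth by feel. Well: bore 27.6 mm, 2 mm chamfer, 50 mm deep.
- well_floor (a point): Point 50 mm under adapter_mid, at the height of the well's floor (not shifted with the adapter). A vial that is home stands 38 mm out. A spring clip (smooth bump on the bore's +y side, peak 28 mm down) grips the vial: from there it does not fall but must be pressed, against roughly 3 to 12 N, until its foot stops hard on the floor.
- flap (a joint): Angle of the black spring flap, rad: 0 shut; grows as it swings back level (clockwise from above) about a post at its right front corner, stop at 1.5. Heights are above the adapter's top: a level plate, 72 x 100 x 3 mm, underside at 42 mm, hides the well; from its front edge a push plate rises to 76 mm, its top leaning back 15 mm. Shut, it clears a vial that is home by 4 mm, not one left high.
- flap_push (a point): Lower front edge of the push plate, 45 mm above the adapter, shut 36 mm in front of adapter_mid; moves with the flap. Pushed level along meter +x here by the carried vial, the flap yields with 1.5 to 3 N and goes on leaning on vial or fingers with that force; with a 26 mm vial over the well it stands at 0.4 to 0.7 rad. The leaning plate lets fingers slide down past it. Let go, its spring shuts it.
- flap_hinge (a point): Foot of the hinge post (12 mm thick, 80 mm tall, fixed), 90 mm above the table, 36 mm in front (-x) and 105 mm to the right (-y) of adapter_mid, in the meter's axes.
- slim_vial: Bystander in the tray: 16 mm diameter, 96 mm tall sealed vial, same materials. Origin under its centre.
- squat_jar: Bystander in the tray: 42 mm diameter, 50 mm tall sealed jar, same materials. Origin under its centre.
- amber_bottle: Bystander: bottle, 52 mm diameter, 110 mm tall, at the back. Origin under its centre.
- white_bottle: Bystander: bottle, 50 mm diameter, 120 mm tall, at the back. Origin under its centre.
- cream_jar: Bystander: low jar, 56 mm diameter, 45 mm tall, at the back right. Origin under its centre.
- carton: Bystander: upright carton, 60 x 80 x 110 mm, right of the meter. Origin under its centre.
- pocket_meter: Bystander: black hand-held meter lying flat, 130 x 62 x 28 mm, left of the tray. Origin under its centre.
Things that resemble listed ones, but are neither listed nor needed, are in the scene too. Leave any green, orange or purple look-alike of the vial alone.

How it is judged:
By the outcome, as a careful person would: the job done as asked, in the order asked, and still so for the second after the job is handed in, with the robot touching nothing.
It also fails if it takes over 72 s, if anything falls off the work surface, if the arm or the gripper's body presses on something with over 40 N, if the wrist force passes 120 N, or if a joint passes its speed limit or range.

## Working session

There is one attempt and no reset: what is moved stays moved. The work goes in short steps, Python scripts to look and compute and a tool call to move; the robot and the scene stay as the last step left them, time stands still between calls to the robot, and variables do not carry over. Pictures are saved under pics/ and viewed, about 8 in all and at most 12, crops included, and the job is handed in when it is done.

Besides the shell and the picture viewer there is one more tool, called after ">>>" in YAML: its name, and indented under it one key for each argument. jog_arm: Moves the arm, as the interface text tells. Its arguments: {"type":"object","properties":{"targets":{"type":"array","items":{"type":"array"}},"grip_force":{"type":"number"}},"required":["targets"]}

```bash
mkdir -p pics; ls; cat > h.py <<'E'
import numpy as np, cv2
from station import ctrl, optics
def grab(n):
    d=optics.camera(n); np.savez('pics/'+n+'.npz',**d); return d
def load(n): return np.load('pics/'+n+'.npz')
def ray(d,u,v):
    K=d['camera_matrix'];k=float(d['k1'])
    p=np.array([(u-K[0,2])/K[0,0],(v-K[1,2])/K[1,1]]);q=p.copy()
    for _ in range(20): q=p/(1+k*(q@q))
    M=np.linalg.inv(d['world_to_cam'])
    return M[:3,3], M[:3,:3]@np.array([q[0],-q[1],-1])
def onz(d,u,v,z):
    o,r=ray(d,u,v); return o+r*(z-o[2])/r[2]
def pt(d,u,v):
    o,r=ray(d,u,v); return o+r*float(d['range_z'][int(v),int(u)])
def proj(d,P):
    c=(d['world_to_cam']@np.append(P,1))[:3]; s=np.array([c[0],-c[1]])/-c[2]
    s=s*(1+float(d['k1'])*(s@s)); K=d['camera_matrix']
    return K[0,0]*s[0]+K[0,2],K[1,1]*s[1]+K[1,2]
E
python3 - <<'E'
from h import *
print(ctrl.get_obs())
for n in('scene','top'):
    d=grab(n); cv2.imwrite(f'pics/{n}0.png',d['img'][:,:,::-1]); print(n,np.linalg.inv(d['world_to_cam'])[:3].round(3),d['camera_matrix'],d['k1'])
E
```

```text
pics
{'time_s': 0.0, 'qpos': array([-1.39962078e+00,  3.00486487e-01,  1.52160000e+00, -1.86930531e-05,
        1.32071125e+00, -6.66015898e-02]), 'joint_vel': array([-3.38518246e-04,  4.41944739e-04,  1.27085910e-03, -1.97277186e-05,
        2.91447755e-03, -1.61967045e-03]), 'tau': array([-6.83892358e-04, -5.31811023e+01, -3.52735233e+01,  7.07709999e-02,
        2.44297413e-02, -7.29251701e-05]), 'ee_pos': array([ 0.12949745, -0.5342784 ,  0.22386988]), 'eef_rot': array([-1.57073419e+00,  1.20361461e-03, -1.33301452e+00]), 'force': array([-0.10038419, -0.44730136,  0.47004737]), 'moment': array([-0.02405222,  0.09110918, -0.01405527]), 'grip_width': 0.09397409088528452}
scene [[-0.185 -0.842  0.508  1.1  ]
 [ 0.983 -0.155  0.101  0.063]
 [-0.007  0.518  0.856  1.028]] [[476.20724139   0.         315.79004556]
 [  0.         476.20724139 237.18364069]
 [  0.           0.           1.        ]] -0.08743846543923386
top [[ 0.02   0.995 -0.097  0.421]
 [-1.     0.022  0.02  -0.024]
 [ 0.022  0.097  0.995  1.507]] [[544.78037537   0.         314.45660423]
 [  0.         544.78037537 242.67522547]
 [  0.           0.           1.        ]] -0.09575048480590469
```

View pics/scene0.png

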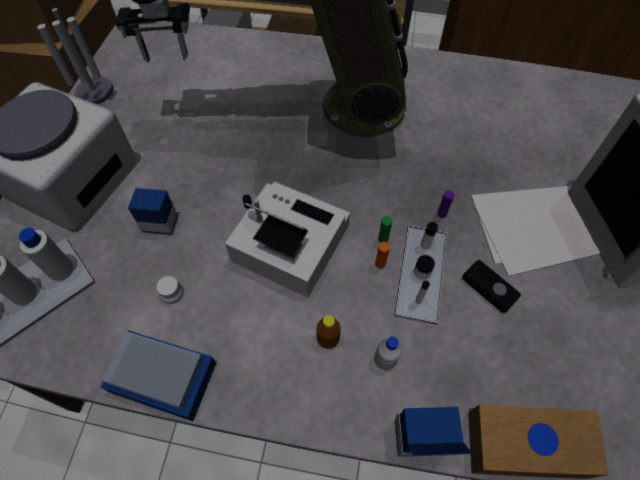

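View pics/top0.png

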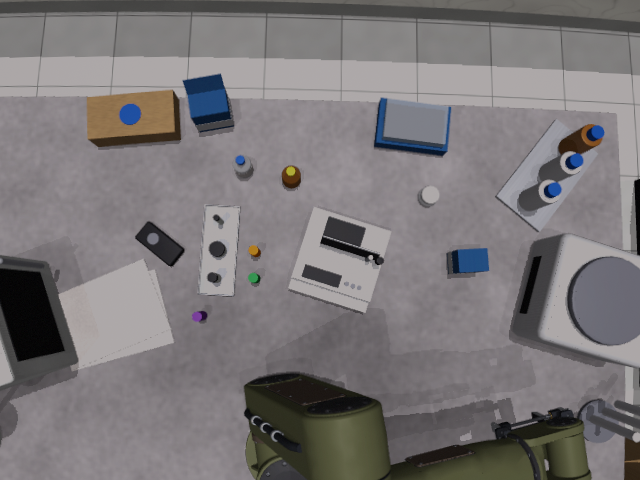

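Scene: the tray is at about (423,272), with check vial at (430,235), jar (425,265) and slim vial (422,292). The meter is at (290,235). Top: check vial cap at (213,278), meter at (340,258), hinge post at (376,260).

```bash
python3 - <<'E'
from h import *
d=load('top');i=d['img'][:,:,::-1]
a=cv2.resize(i[195:325,285:400],None,fx=4.5,fy=4.5,interpolation=cv2.INTER_CUBIC)
b=cv2.resize(i[195:325,190:250],None,fx=4.5,fy=4.5,interpolation=cv2.INTER_CUBIC)
cv2.imwrite('pics/topcrop.png',np.clip(np.hstack([b,a])*1.3,0,255))
# depths
for n,pts in (('top',[(218,219),(217,249),(213,278),(254,251),(254,278),(330,275),(345,232)]),('scene',[(432,228),(425,263),(425,286)])):
    D=load(n)
    for p in pts: print(n,p,pt(D,*p).round(4))
E
```

```text
top (218, 219) [0.616  0.2024 0.0873]
top (217, 249) [0.54   0.208  0.0493]
top (213, 278) [0.4608 0.2089 0.0919]
top (254, 251) [0.5338 0.1051 0.0867]
top (254, 278) [0.4635 0.1033 0.0833]
top (330, 275) [ 0.4753 -0.0944  0.0908]
top (345, 232) [ 0.5834 -0.1283  0.1361]
scene (432, 228) [0.4699 0.2144 0.0897]
scene (425, 263) [0.5447 0.2101 0.0525]
scene (425, 286) [0.6278 0.207  0.0997][ WARN:0@0.649] global loadsave.cpp:1063 imwrite_ Unsupported depth image for selected encoder is fallbacked to CV_8U.
```

View pics/topcrop.png

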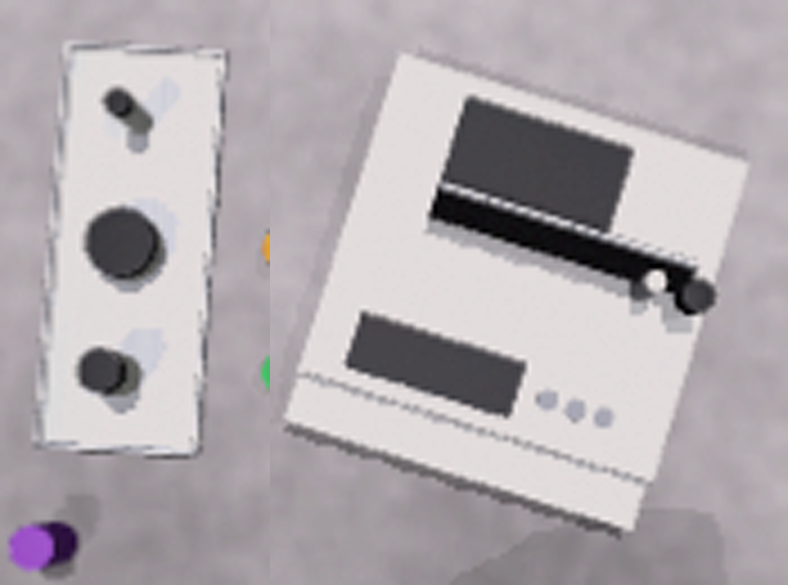

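The crop shows the check vial's cap at top-image (212.7,277.2), the meter's rear corners at (314.3,206.6) and (391.2,230.6), and the step's front corners at (288.8,290.1) and (365.7,312.8). The flap's push plate runs from (320,243) to (376,259).

```bash
cat > m.py <<'E'
from h import *
d=load('top')
c=lambda x,y:((x+.0)/4.5+(190 if x<270 else 225)-.4,y/4.5+195-.4)
P=lambda x,y,z:onz(d,*c(x,y),z)[:2]
BL,BR,FL,FR=P(402,52,.088),P(748,160,.088),P(287,428,.06),P(633,530,.06)
ey=BL-BR; ex=(BL-FL)+(BR-FR)
print('widths',np.linalg.norm(ey),np.linalg.norm(ex)/2)
a1=np.arctan2(ex[1],ex[0]); a2=np.arctan2(ey[1],ey[0])-np.pi/2; a3=np.arctan2(*(FL-FR)[::-1])-np.pi/2
print('yaw',a1,a2,a3)
yaw=np.mean([a1,a2,a3]); X=np.array([np.cos(yaw),np.sin(yaw)]);Y=np.array([-X[1],X[0]])
O=np.mean([BL-.055*X-.095*Y,BR-.055*X+.12*Y,FL+.17*X-.095*Y,FR+.17*X+.12*Y],0)
print('O',O,[ (q-O)@np.c_[X,Y] for q in(BL,BR,FL,FR)])
T=[P(67,45,.01),P(225,52,.01),P(198,455,.01),P(38,443,.01)]
tc=np.mean(T,0); tx=(T[0]+T[1]-T[2]-T[3]); L=np.linalg.norm(tx); tx/=L
print('tray',tc,L/2,np.arctan2(tx[1],tx[0]),'spots',tc-.078*tx,tc+.078*tx)
print('cap',P(102,370,.091),'jar',P(123,241,.053),'slim',P(119,102,.099))
# hinge post top
print('hinge pred',O-.036*X-.105*Y,'seen',P(694,295,.17))
for n in('top','scene'):
    D=load(n); v,u=np.mgrid[0:480,0:640]
    Q=np.array([pt(D,a,b) for b in range(190,330) for a in range(190,480)])
    s=Q[(Q[:,2]>.08)&(Q[:,2]<.096)&(abs(Q[:,0]-.5)<.16)&(abs(Q[:,1]+.12)<.17)]
    q=s[:,:2]-O; q=q@np.c_[X,Y]; print(n,len(s),np.percentile(q,[.5,99.5],0))
    s=Q[(Q[:,2]>.074)&(Q[:,2]<.102)&(np.linalg.norm(Q[:,:2]-P(102,370,.091),axis=1)<.03)]
    print('vial top',len(s),s.mean(0))
E
python3 m.py
```

```text
widths 0.2123303813707272 0.22754366497733966
yaw -0.27671248565085516 -0.2813646379017376 -0.26589708145112345
O [ 0.57557781 -0.12346392] [array([0.05698359, 0.09342907]), array([ 0.05555959, -0.11889654]), array([-0.17220118,  0.09383675]), array([-0.170342  , -0.11836928])]
tray [0.54181201 0.20905365] 0.2466180922622351 -0.03289178788642349 spots [0.4638542  0.21161875] [0.61976983 0.20648856]
cap [0.46385773 0.21105727] jar [0.54193025 0.20770036] slim [0.61880933 0.20578464]
hinge pred [ 0.51244929 -0.21476447] seen [ 0.511352   -0.21044681]
top 4681 [[-0.13889223 -0.11841   ]
 [ 0.05502167  0.09520922]]
vial top 90 [0.4641473  0.21279927 0.08818201]
scene 5076 [[-0.13721098 -0.11702113]
 [ 0.05750564  0.09712236]]
vial top 123 [0.46796488 0.21446671 0.08729429]
```

```bash
cat >> h.py <<'E'
YAW=-0.275; MO=np.array([.5765,-.1225]); MX=np.array([np.cos(YAW),np.sin(YAW)]); MY=np.array([-MX[1],MX[0]])
def toM(p): return np.r_[(np.array(p)[:2]-MO)@np.c_[MX,MY],p[2]-.09]*1000
def M(x,y,z): return np.r_[MO+MX*x/1e3+MY*y/1e3,.09+z/1e3]   # mm above adapter
def shift(P,yaw=YAW):
    o=ctrl.get_obs(); y=o['eef_rot'][2]; e=np.asarray(P)-o['ee_pos']
    tx=np.array([np.cos(y),np.sin(y),0]);tz=np.array([-np.sin(y),np.cos(y),0])
    print('shift cm',(np.array([e@tx,-e[2],e@tz])*100).round(2),'turn',round(y-yaw,3),'| M',toM(o['ee_pos']).round(1),o['eef_rot'].round(3),'F',o['force'].round(2),'t',round(o['time_s'],2),'w',round(o['grip_width'],4))
E
python3 - <<'E'
from h import *
shift([.464,.211,.2])
d=load('top')
Q=np.array([pt(d,a,b) for b in range(235,275) for a in range(355,390)])
o=Q[np.argsort(-Q[:,2])[:8]]; print(o.round(3)); print([toM(q).round(0) for q in o])
print(toM(pt(d,370,257)))
E
```

```text
shift cm [-64.55   2.39  50.06] turn -1.058 | M [-318.4 -517.7  133.9] [-1.571e+00  1.000e-03 -1.333e+00] F [-0.81  0.17 -0.22] t 0.1 w 0.0942
[[ 0.421 -0.024  1.507]
 [ 0.421 -0.024  1.507]
 [ 0.521 -0.193  0.174]
 [ 0.516 -0.193  0.172]
 [ 0.514 -0.188  0.171]
 [ 0.521 -0.186  0.169]
 [ 0.519 -0.186  0.169]
 [ 0.531 -0.201  0.169]]
[array([-177.,   52., 1417.]), array([-177.,   52., 1417.]), array([-34., -83.,  84.]), array([-39., -84.,  82.]), array([-43., -80.,  81.]), array([-36., -76.,  79.]), array([-38., -77.,  79.]), array([-22., -88.,  79.])]
[-37.30611052 -79.59892023  76.04399534]
```

>>> jog_arm:
  targets:
    - [9.4,[-64.5,2.4,50.1],-1.058]
    - [6,[-64.5,2.4,50.1],-1.058]
    - [5,[-64.5,2.4,50.1],-1.058]
    - [5,[-64.5,2.4,50.1],-1.058]
    - [5,[-64.5,2.4,50.1],-1.058]
    - [5,[-64.5,2.4,50.1],-1.058]
    - [5,[-64.5,2.4,50.1],-1.058]
    - [5,[-64.5,2.4,50.1],-1.058]
    - [5,[-64.5,2.4,50.1],-1.058]
    - [5,[-64.5,2.4,50.1],-1.058]

```text
time_s: 1.1
ee_pos: [0.3347, -0.0767, 0.2099]
eef_rot: [-1.571, -0.001, -0.275]
force: [0.9, -1.0, 0.4]
grip_width: 0.0503
```

```bash
python3 -c "
from h import *
shift([.464,.211,.2])"
```

```text
shift cm [ 4.62  0.99 31.2 ] turn -0.0 | M [-245.1  -21.6  119.9] [-1.571e+00 -1.000e-03 -2.750e-01] F [ 0.89 -1.03  0.42] t 1.1 w 0.0503
```

>>> jog_arm:
  targets:
    - [5,[4.6,1.0,31.2],0]
    - [5,[4.6,1.0,31.2],0]
    - [5,[4.6,1.0,31.2],0]
    - [5,[4.6,1.0,31.2],0]
    - [5,[4.6,1.0,31.2],0]
    - [5,[4.6,1.0,31.2],0]
    - [5,[4.6,1.0,31.2],0]
    - [5,[4.6,1.0,31.2],0]
    - [5,[4.6,1.0,31.2],0]
    - [5,[4.6,1.0,31.2],0]

```text
time_s: 2.1
ee_pos: [0.4633, 0.2081, 0.1999]
eef_rot: [-1.571, 0.0, -0.276]
force: [-0.6, -0.2, -0.2]
grip_width: 0.0502
```

```bash
python3 -c "
from h import *
shift([.464,.211,.2])
d=grab('scene');cv2.imwrite('pics/scene1.png',cv2.resize(d['img'][140:300,340:500,::-1],None,fx=3,fy=3,interpolation=cv2.INTER_CUBIC))"
```

```text
shift cm [-0.01 -0.01  0.3 ] turn -0.001 | M [-198.7  287.4  109.9] [-1.571  0.    -0.276] F [-0.59 -0.18 -0.18] t 2.1 w 0.0502
```

View pics/scene1.png

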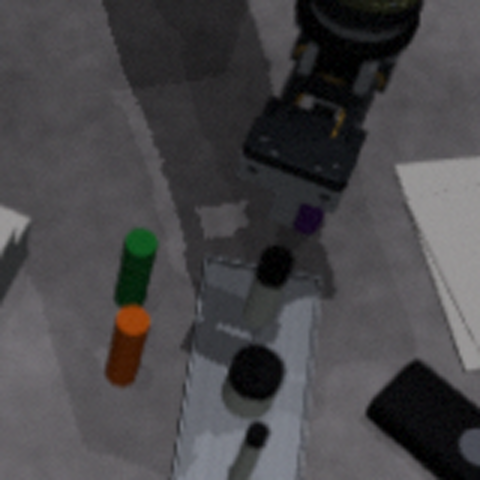

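The gripper sits above the check vial (cap top at crop (276,257)), well clear of the neighbouring jar; the fingers are hidden behind the hand.

```bash
python3 -c "
from h import *
d=load('scene')
for c in((276,257),(276,260)): print(onz(d,340+c[0]/3-.3,140+c[1]/3-.3,.091))
shift([.4645,.2118,.078])"
```

```text
[0.46360271 0.21308542 0.091     ]
[0.46639448 0.21325086 0.091     ]
shift cm [1.000e-02 1.221e+01 3.900e-01] turn -0.001 | M [-198.6  287.4  110.1] [-1.571 -0.    -0.276] F [ 0.11  0.18 -0.23] t 2.15 w 0.0503
```

>>> jog_arm:
  targets:
    - [5,[0,0,0.4],0]
    - [5,[0,4,0.4],0]
    - [5,[0,7,0.4],0]
    - [5,[0,9,0.4],0]
    - [5,[0,10.5,0.4],0]
    - [5,[0,11.5,0.4],0]
    - [5,[0,12.2,0.4],0]
    - [5,[0,12.2,0.4],0]
    - [5,[0,12.2,0.4],0]
  grip_force: 15

```text
time_s: 3.05
ee_pos: [0.4649, 0.213, 0.0784]
eef_rot: [-1.57, -0.001, -0.275]
force: [-0.1, 0.0, 1.1]
grip_width: 0.05
```

```bash
python3 -c "
from h import *
shift([.4645,.2118,.078])
d=grab('top');cv2.imwrite('pics/top1.png',cv2.resize(d['img'][200:320,180:300,::-1],None,fx=4,fy=4,interpolation=cv2.INTER_CUBIC))"
```

```text
shift cm [-0.01  0.04 -0.13] turn -0.0 | M [-198.5  292.6  -11.6] [-1.57e+00 -1.00e-03 -2.75e-01] F [-0.08  0.05  1.06] t 3.05 w 0.05
```

>>> jog_arm:
  targets:
    - [3.5,[0,0,0],0]
    - [3,[0,0,0],0]
    - [2.8,[0,0,0],0]
    - [2.4,[0,0,0],0]
    - [2.2,[0,0,0],0]
    - [2,[0,0,0],0]
    - [2,[0,0,0],0]
    - [2,[0,0,0],0]
  grip_force: 20

```text
time_s: 3.9
ee_pos: [0.4647, 0.213, 0.0779]
eef_rot: [-1.571, -0.0, -0.275]
force: [-0.1, -0.0, 2.1]
grip_width: 0.0258
```

```bash
python3 -c "
from h import *
shift([.4645,.2118,.078])"
```

```text
shift cm [ 0.01 -0.01 -0.12] turn -0.0 | M [-198.7  292.5  -12.1] [-1.571 -0.    -0.275] F [-0.08 -0.02  2.11] t 3.9 w 0.0258
```

>>> jog_arm:
  targets:
    - [2,[0,-0.5,0],0]
    - [2,[0,-1.5,0],0]
    - [2,[0,-4,0],0]
    - [2,[0,-7.5,0],0]
    - [2,[0,-11,0],0]
    - [2,[0,-14,0],0]
    - [2,[0,-14,0],0]
    - [2,[0,-14,0],0]

```text
time_s: 4.7
ee_pos: [0.4646, 0.2129, 0.2183]
eef_rot: [-1.57, -0.001, -0.275]
force: [-0.5, -0.5, -1.7]
grip_width: 0.0252
```

```bash
python3 -c "
from h import *
shift(M(-95,0,128))
d=grab('scene');cv2.imwrite('pics/scene2.png',cv2.resize(d['img'][100:300,340:500,::-1],None,fx=3,fy=3,interpolation=cv2.INTER_CUBIC))"
```

```text
shift cm [ 10.38   0.03 -29.24] turn 0.0 | M [-198.8  292.4  128.3] [-1.57e+00 -1.00e-03 -2.75e-01] F [-0.51 -0.55 -1.66] t 4.7 w 0.0252
```

View pics/scene2.png

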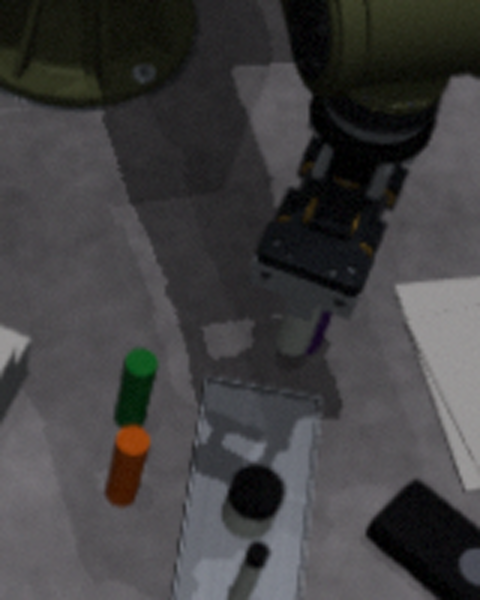

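The vial has left the tray: its glass hangs under the hand at crop (295,335), and the jar and slim vial still stand.

>>> jog_arm:
  targets:
    - [2,[1.2,0,-3.5],0]
    - [2,[2.8,0,-8],0]
    - [2,[4.4,0,-12.5],0]
    - [2,[6.0,0,-17],0]
    - [2,[7.6,0,-21.5],0]
    - [2,[9.0,0,-25.5],0]
    - [2,[10,0,-28.2],0]
    - [2,[10.4,0,-29.2],0]
    - [2,[10.4,0,-29.2],0]
    - [2,[10.4,0,-29.2],0]

```text
time_s: 5.75
ee_pos: [0.4852, -0.0954, 0.2172]
eef_rot: [-1.571, 0.001, -0.275]
force: [-0.3, -0.5, -1.0]
grip_width: 0.0253
```

```bash
python3 -c "
from h import *
shift(M(-95,0,83))
d=grab('top');a=cv2.resize(d['img'][200:320,270:400,::-1],None,fx=4,fy=4,interpolation=cv2.INTER_CUBIC)
e=grab('scene');b=cv2.resize(e['img'][130:290,200:360,::-1],None,fx=3,fy=3,interpolation=cv2.INTER_CUBIC)
cv2.imwrite('pics/c3.png',cv2.resize(np.hstack([a,b]),None,fx=.79,fy=.79))"
```

```text
shift cm [ 0.02  4.42 -0.13] turn 0.0 | M [-95.2   1.3 127.2] [-1.571e+00  1.000e-03 -2.750e-01] F [-0.25 -0.48 -1.04] t 5.75 w 0.0253
```

View pics/c3.png

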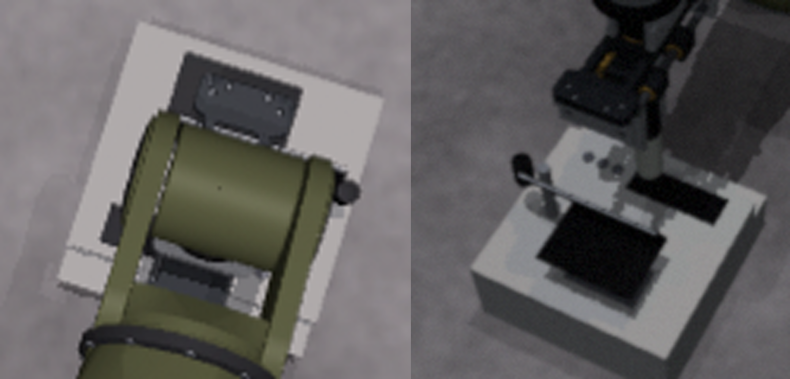

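The left half shows the arm covering the meter with the hand just in front of the flap. On the right, the vial hangs upright at (650,160) over the display, in front of the shut flap plate at (600,245) with push plate (590,205) and hinge post (548,185).

>>> jog_arm:
  targets:
    - [2,[0,1.5,-0.1],0]
    - [2,[0,3,-0.1],0]
    - [2,[0,4.2,-0.1],0]
    - [2,[0,4.7,-0.1],0]
    - [2,[0,4.7,-0.1],0]
    - [2,[0,4.7,-0.1],0]
  grip_force: 25

```text
time_s: 6.45
ee_pos: [0.4854, -0.0972, 0.1713]
eef_rot: [-1.571, -0.001, -0.275]
force: [0.6, 0.4, -0.7]
grip_width: 0.0256
```

>>> jog_arm:
  targets:
    - [2,[0.5,0,0],0]
    - [2,[1,0,0],0]
    - [2,[1.5,0,0],0]
    - [2,[2,0,0],0]
    - [2,[2.5,0,0],0]
    - [2,[3,0,0],0]
    - [2,[3.4,0,0],0]
    - [2,[3.8,0,0],0]
    - [2,[4.2,0,0],0]
    - [2,[4.6,0,0],0]

```text
time_s: 7.45
ee_pos: [0.5295, -0.1099, 0.1707]
eef_rot: [-1.571, 0.001, -0.275]
force: [-2.8, -2.4, 0.2]
grip_width: 0.0252
```

```bash
python3 -c "
from h import *
shift(M(0,0,80))"
```

```text
shift cm [4.87 0.07 0.06] turn -0.0 | M [-48.7  -0.6  80.7] [-1.571e+00  1.000e-03 -2.750e-01] F [-2.77 -2.38  0.24] t 7.45 w 0.0252
```

>>> jog_arm:
  targets:
    - [2,[0.4,0,0],0]
    - [2,[0.8,0,0],0]
    - [2,[1.2,0,0],0]
    - [2,[1.6,0,0],0]
    - [2,[2.0,0,0],0]

```text
time_s: 7.95
ee_pos: [0.5489, -0.1153, 0.1707]
eef_rot: [-1.571, 0.0, -0.275]
force: [-3.7, -1.7, -0.0]
grip_width: 0.0254
```

>>> jog_arm:
  targets:
    - [2,[0.4,0,0],0]
    - [2,[0.8,0,0],0]
    - [2,[1.2,0,0],0]
    - [2,[1.6,0,0],0]
    - [2,[2.0,0,0],0]
    - [2,[2.4,0,0],0]
    - [2,[2.8,0,0],0]
    - [2,[2.8,0,0],0]

```text
time_s: 8.75
ee_pos: [0.5761, -0.1228, 0.1707]
eef_rot: [-1.571, -0.0, -0.275]
force: [-1.3, 1.3, 0.6]
grip_width: 0.0256
```

```bash
python3 -c "
from h import *
shift(M(0,0,80))
e=grab('scene');b=cv2.resize(e['img'][150:290,210:350,::-1],None,fx=4,fy=4,interpolation=cv2.INTER_CUBIC)
cv2.imwrite('pics/s4.png',b)"
```

```text
shift cm [0.03 0.07 0.04] turn 0.0 | M [-0.3 -0.4 80.7] [-1.571 -0.    -0.275] F [-1.29  1.28  0.6 ] t 8.75 w 0.0256
```

View pics/s4.png

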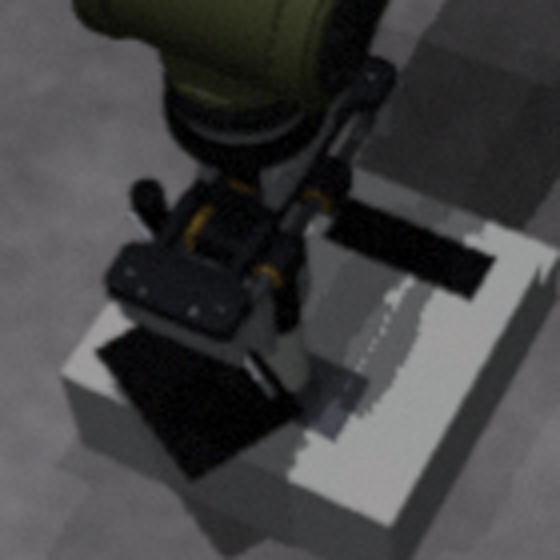

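The flap is swung well back behind the hand and the vial (crop (292,365)) stands over the grey adapter. The adapter's left end shows from about (368,378) to (332,440).

```bash
python3 -c "
from h import *
d=load('scene')
for c in((368,378),(332,440),(350,409),(300,428)): print(toM(onz(d,210+c[0]/4-.4,150+c[1]/4-.4,.09)).round(1))
for b in range(236,266,3): print(b,[int(x) for x in d['img'][b,280:312].mean(1)])
"
```

```text
[-20.8  41.9  -0. ]
[23.8 42.3 -0. ]
[ 1.7 42.1 -0. ]
[25.  22.5 -0. ]
236 [62, 63, 62, 60, 56, 54, 58, 63, 69, 73, 73, 68, 70, 70, 71, 68, 74, 86, 91, 92, 90, 89, 105, 102, 94, 90, 89, 91, 92, 89, 93, 89]
239 [64, 62, 63, 63, 61, 55, 44, 36, 34, 39, 48, 56, 63, 68, 69, 70, 86, 92, 91, 92, 103, 98, 93, 91, 92, 90, 90, 92, 90, 92, 92, 109]
242 [66, 61, 62, 61, 61, 54, 49, 38, 25, 32, 31, 31, 30, 35, 36, 40, 49, 63, 81, 109, 101, 91, 91, 90, 91, 90, 90, 90, 98, 132, 150, 151]
245 [42, 60, 62, 61, 60, 53, 38, 26, 19, 23, 27, 33, 32, 37, 39, 41, 48, 54, 46, 40, 41, 46, 73, 87, 91, 90, 89, 95, 134, 152, 153, 155]
248 [3, 4, 14, 20, 28, 25, 25, 24, 25, 26, 35, 37, 43, 38, 43, 41, 42, 41, 42, 42, 53, 77, 87, 92, 93, 110, 141, 153, 154, 153, 152, 153]
251 [0, 3, 3, 0, 11, 18, 27, 26, 32, 37, 41, 50, 65, 69, 59, 48, 42, 44, 50, 78, 89, 91, 97, 135, 149, 151, 154, 154, 153, 155, 153, 149]
254 [3, 4, 13, 16, 19, 24, 29, 38, 39, 46, 60, 70, 69, 72, 73, 72, 77, 125, 144, 127, 126, 143, 150, 155, 154, 154, 154, 153, 153, 152, 154, 149]
257 [59, 66, 65, 68, 69, 70, 90, 99, 96, 85, 73, 71, 72, 71, 72, 108, 140, 150, 155, 153, 155, 153, 152, 154, 153, 155, 154, 153, 153, 153, 154, 154]
260 [70, 70, 69, 67, 76, 86, 103, 135, 152, 153, 151, 148, 135, 116, 138, 154, 155, 153, 153, 154, 152, 154, 154, 154, 152, 154, 153, 155, 153, 155, 154, 153]
263 [69, 71, 75, 92, 131, 149, 152, 153, 154, 153, 154, 153, 153, 152, 153, 153, 155, 155, 153, 154, 156, 156, 154, 155, 153, 153, 152, 154, 152, 154, 154, 151]
```

>>> jog_arm:
  targets:
    - [2,[0.05,0.2,0.2],0]
    - [2,[0.1,0.4,0.4],0]
    - [2,[0.1,0.45,0.45],0]
    - [2,[0.1,0.5,0.45],0]
    - [2,[0.1,0.55,0.45],0]
    - [2,[0.1,0.6,0.45],0]
    - [2,[0.1,0.6,0.45],0]

```text
time_s: 9.5
ee_pos: [0.5779, -0.1187, 0.1648]
eef_rot: [-1.571, -0.0, -0.275]
force: [-1.3, 2.7, 3.7]
grip_width: 0.0259
```

>>> jog_arm:
  targets:
    - [2,[0,0.05,0],0]
    - [2,[0,0.1,0],0]

```text
time_s: 9.7
ee_pos: [0.5778, -0.1188, 0.1638]
eef_rot: [-1.571, -0.0, -0.275]
force: [-1.2, 0.8, 4.6]
grip_width: 0.0255
```

>>> jog_arm:
  targets:
    - [2,[0,0.05,0],0]
    - [2,[0,0.1,0],0]
    - [2,[0,0.1,0],0]

```text
time_s: 10.0
ee_pos: [0.5777, -0.1188, 0.1626]
eef_rot: [-1.571, 0.0, -0.275]
force: [-1.9, 2.1, 2.7]
grip_width: 0.0255
```

```bash
python3 -c "
from h import *
shift(M(1,4,75))
o=ctrl.get_obs();f=o['force'];print('FM',f[:2]@np.c_[MX,MY],f[2],o['moment'])"
```

```text
shift cm [ 0.08 -0.24  0.01] turn -0.0 | M [ 0.2  3.9 72.6] [-1.571  0.    -0.275] F [-1.89  2.12  2.65] t 10.0 w 0.0255
FM [-2.39053234  1.52996259] 2.653761184386568 [0.19351708 0.17741512 0.0371408 ]
```

>>> jog_arm:
  targets:
    - [2,[0,0.05,0],0]
    - [2,[0,0.1,0],0]
    - [2,[0,0.15,0],0]
    - [2,[0,0.15,0],0]

```text
time_s: 10.4
ee_pos: [0.5778, -0.1187, 0.1611]
eef_rot: [-1.571, 0.0, -0.275]
force: [-0.9, 1.5, 4.7]
grip_width: 0.0254
```

```bash
python3 -c "
from h import *
shift(M(1,4,75))
o=ctrl.get_obs();f=o['force'];print('FM',f[:2]@np.c_[MX,MY],f[2],o['moment'])
e=grab('scene');b=cv2.resize(e['img'][190:270,250:330,::-1],None,fx=7,fy=7,interpolation=cv2.INTER_CUBIC)
cv2.imwrite('pics/s5.png',cv2.convertScaleAbs(b,alpha=1.6))"
```

```text
shift cm [ 0.08 -0.39  0.  ] turn 0.0 | M [ 0.2  4.  71.1] [-1.571  0.    -0.275] F [-0.94  1.47  4.68] t 10.4 w 0.0254
FM [-1.2985199   1.15888348] 4.684496182841474 [0.16334239 0.13024246 0.0215629 ]
```

View pics/s5.png

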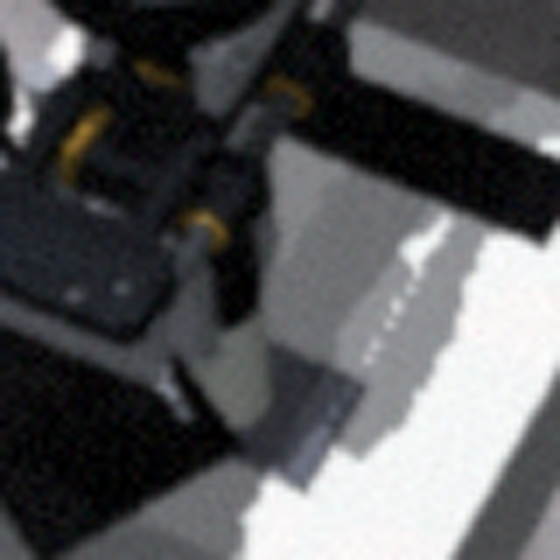

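The vial's glass ends at crop (240,425) on the adapter, too dim to judge; by height the foot is about 4 mm below the adapter's top with only light force, so it seems to be in the mouth. I continue down slowly.

>>> jog_arm:
  targets:
    - [2,[0,0.1,0],0]
    - [2,[0,0.2,0],0]
    - [2,[0,0.3,0],0]
    - [2,[0,0.3,0],0]

```text
time_s: 10.85
ee_pos: [0.5777, -0.1187, 0.158]
eef_rot: [-1.571, 0.0, -0.275]
force: [-0.7, 1.3, 2.6]
grip_width: 0.0256
```

```bash
cat > f.py <<'E'
from h import *
shift(M(0,4,25))
o=ctrl.get_obs();f=o['force'];print('FM',(f[:2]@np.c_[MX,MY]).round(2),f[2].round(2),o['moment'].round(2))
E
python3 f.py
```

```text
shift cm [-0.02  4.3   0.  ] turn -0.0 | M [ 0.2  4.  68. ] [-1.571  0.    -0.275] F [-0.67  1.29  2.56] t 10.85 w 0.0256
FM [-0.99  1.06] 2.56 [0.23 0.15 0.01]
```

>>> jog_arm:
  targets:
    - [2,[0,0.2,0],0]
    - [2,[0,0.4,0],0]
    - [2,[0,0.6,0],0]
    - [2,[0,0.8,0],0]
    - [2,[0,0.8,0],0]

```text
time_s: 11.35
ee_pos: [0.5777, -0.1187, 0.1498]
eef_rot: [-1.571, 0.001, -0.275]
force: [-1.6, 1.4, 1.7]
grip_width: 0.0256
```

```bash
python3 f.py
```

```text
shift cm [-0.01  3.48  0.  ] turn -0.0 | M [ 0.1  4.  59.8] [-1.571e+00  1.000e-03 -2.750e-01] F [-1.57  1.43  1.71] t 11.35 w 0.0256
FM [-1.89  0.95] 1.71 [0.2  0.16 0.05]
```

>>> jog_arm:
  targets:
    - [2,[0,0.2,0],0]
    - [2,[0,0.4,0],0]
    - [2,[0,0.6,0],0]
    - [2,[0,0.8,0],0]
    - [2,[0,0.8,0],0]
  grip_force: 30

```text
time_s: 11.85
ee_pos: [0.5776, -0.1188, 0.1416]
eef_rot: [-1.571, 0.001, -0.275]
force: [-1.5, 0.9, -0.4]
grip_width: 0.0254
```

```bash
python3 f.py
```

```text
shift cm [-0.    2.66  0.01] turn -0.0 | M [ 0.   3.9 51.6] [-1.571e+00  1.000e-03 -2.750e-01] F [-1.53  0.91 -0.44] t 11.85 w 0.0254
FM [-1.72  0.47] -0.44 [-0.02  0.18  0.01]
```

>>> jog_arm:
  targets:
    - [2,[0,0.1,0],0]
    - [2,[0,0.2,0],0]
    - [2,[0,0.3,0],0]
    - [2,[0,0.4,0],0]
    - [2,[0,0.4,0],0]

```text
time_s: 12.35
ee_pos: [0.5776, -0.1188, 0.1381]
eef_rot: [-1.571, 0.0, -0.275]
force: [-3.0, 0.2, 2.9]
grip_width: 0.0256
```

```bash
python3 f.py
```

```text
shift cm [-0.01  2.31  0.02] turn -0.0 | M [ 0.1  3.8 48.1] [-1.571  0.    -0.275] F [-3.02  0.24  2.92] t 12.35 w 0.0256
FM [-2.97 -0.59] 2.92 [-0.16  0.56  0.06]
```

>>> jog_arm:
  targets:
    - [2,[0,0.1,0],0]
    - [2,[0,0.2,0],0]
    - [2,[0,0.3,0],0]
    - [2,[0,0.4,0],0]

```text
time_s: 12.75
ee_pos: [0.5777, -0.1188, 0.1343]
eef_rot: [-1.571, 0.0, -0.275]
force: [-4.5, 0.5, 5.0]
grip_width: 0.0253
```

```bash
python3 f.py
```

```text
shift cm [-0.01  1.93  0.01] turn 0.0 | M [ 0.1  3.9 44.3] [-1.571  0.    -0.275] F [-4.47  0.47  5.01] t 12.75 w 0.0253
FM [-4.43 -0.76] 5.01 [-0.15  0.94  0.05]
```

>>> jog_arm:
  targets:
    - [2,[0,0.1,0],0]
    - [2,[0,0.2,0],0]
    - [2,[0,0.3,0],0]
    - [2,[0,0.4,0],0]

```text
time_s: 13.15
ee_pos: [0.5776, -0.1188, 0.1303]
eef_rot: [-1.571, 0.0, -0.275]
force: [-4.5, 0.7, 5.4]
grip_width: 0.0252
```

```bash
python3 f.py
```

```text
shift cm [-0.01  1.53  0.01] turn -0.0 | M [ 0.1  3.9 40.3] [-1.571  0.    -0.275] F [-4.53  0.69  5.37] t 13.15 w 0.0252
FM [-4.55 -0.57] 5.37 [-0.15  1.02  0.02]
```

>>> jog_arm:
  targets:
    - [2,[-0.04,0.05,0],0]
    - [2,[-0.04,0.15,0],0]
    - [2,[-0.04,0.25,0],0]
    - [2,[-0.04,0.35,0],0]
    - [2,[-0.04,0.4,0],0]

```text
time_s: 13.65
ee_pos: [0.5774, -0.1187, 0.1261]
eef_rot: [-1.571, 0.0, -0.275]
force: [-4.1, -0.7, 4.3]
grip_width: 0.0256
```

```bash
python3 f.py
```

```text
shift cm [0.02 1.11 0.01] turn -0.0 | M [-0.2  3.9 36.1] [-1.571  0.    -0.275] F [-4.07 -0.74  4.29] t 13.65 w 0.0256
FM [-3.72 -1.82] 4.29 [-0.54  0.49 -0.01]
```

>>> jog_arm:
  targets:
    - [2,[0,0.1,0],0]
    - [2,[0,0.2,0],0]
    - [2,[0,0.3,0],0]
    - [2,[0,0.4,0],0]
    - [2,[0,0.5,0],0]
    - [2,[0,0.5,0],0]

```text
time_s: 14.25
ee_pos: [0.5773, -0.1187, 0.121]
eef_rot: [-1.571, 0.0, -0.275]
force: [-2.0, -1.7, 1.2]
grip_width: 0.0253
```

```bash
python3 f.py
```

```text
shift cm [0.02 0.6  0.01] turn 0.0 | M [-0.2  3.9 31. ] [-1.571  0.    -0.275] F [-1.98 -1.68  1.18] t 14.25 w 0.0253
FM [-1.45 -2.15] 1.18 [-0.64  0.38 -0.06]
```

>>> jog_arm:
  targets:
    - [2,[0,0.1,0],0]
    - [2,[0,0.2,0],0]
    - [2,[0,0.3,0],0]
    - [2,[0,0.4,0],0]
    - [2,[0,0.45,0],0]
    - [2,[0,0.45,0],0]

```text
time_s: 14.85
ee_pos: [0.5774, -0.1186, 0.1166]
eef_rot: [-1.571, 0.0, -0.275]
force: [-4.0, -1.3, 3.1]
grip_width: 0.0255
```

```bash
python3 f.py
```

```text
shift cm [0.02 0.16 0.  ] turn -0.0 | M [-0.2  4.  26.6] [-1.571  0.    -0.275] F [-4.01 -1.33  3.11] t 14.85 w 0.0255
FM [-3.49 -2.37] 3.11 [-0.56  0.56  0.04]
```

>>> jog_arm:
  targets:
    - [2,[0,0.03,0],0]
    - [2,[0,0.06,0],0]
    - [2,[0,0.09,0],0]
    - [2,[0,0.09,0],0]

```text
time_s: 15.25
ee_pos: [0.5774, -0.1186, 0.1158]
eef_rot: [-1.571, 0.0, -0.275]
force: [-4.9, -2.0, 2.5]
grip_width: 0.0255
```

```bash
python3 f.py
```

```text
shift cm [0.02 0.08 0.  ] turn 0.0 | M [-0.2  4.  25.8] [-1.571  0.    -0.275] F [-4.87 -2.03  2.54] t 15.25 w 0.0255
FM [-4.13 -3.28] 2.54 [-0.5   0.69  0.  ]
```

>>> jog_arm:
  targets:
    - [2,[0,0.03,0],0]
    - [2,[0,0.06,0],0]
    - [2,[0,0.09,0],0]
    - [2,[0,0.09,0],0]

```text
time_s: 15.65
ee_pos: [0.5774, -0.1186, 0.1149]
eef_rot: [-1.571, 0.0, -0.275]
force: [-4.1, -1.3, 3.8]
grip_width: 0.0254
```

>>> jog_arm:
  targets:
    - [2,[0,0.03,0],0]
    - [2,[0,0.05,0],0]
    - [2,[0,0.05,0],0]

```text
time_s: 15.95
ee_pos: [0.5774, -0.1187, 0.1149]
eef_rot: [-1.571, -0.0, -0.275]
force: [-6.4, 0.2, 7.4]
grip_width: 0.0252
```

```bash
python3 f.py
```

```text
shift cm [ 0.02 -0.01  0.01] turn -0.0 | M [-0.2  3.9 24.9] [-1.571 -0.    -0.275] F [-6.37  0.23  7.39] t 15.95 w 0.0252
FM [-6.19 -1.51] 7.39 [-0.38  1.24  0.05]
```

>>> jog_arm:
  targets:
    - [2,[0,0.03,0],0]
    - [2,[0,0.05,0],0]
    - [2,[0,0.05,0],0]

```text
time_s: 16.25
ee_pos: [0.5774, -0.1186, 0.1148]
eef_rot: [-1.571, -0.0, -0.275]
force: [-8.5, -0.8, 13.4]
grip_width: 0.0255
```

>>> jog_arm:
  targets:
    - [2,[0,0.03,0],0]
    - [2,[0,0.05,0],0]
    - [2,[0,0.05,0],0]

```text
time_s: 16.55
ee_pos: [0.5775, -0.1186, 0.1147]
eef_rot: [-1.571, -0.001, -0.275]
force: [-10.2, 0.2, 16.7]
grip_width: 0.0252
```

```bash
python3 f.py
```

```text
shift cm [ 0.01 -0.03  0.  ] turn 0.0 | M [-0.1  4.  24.7] [-1.571e+00 -1.000e-03 -2.750e-01] F [-10.2    0.17  16.74] t 16.55 w 0.0252
FM [-9.86 -2.6 ] 16.74 [-0.18  2.09  0.04]
```

>>> jog_arm:
  targets:
    - [2,[0,-0.05,0],0]
    - [2,[0,-0.1,0],0]
    - [2,[0,-0.13,0],0]
    - [2,[0,-0.13,0],0]
  grip_force: 15

```text
time_s: 16.95
ee_pos: [0.5772, -0.1185, 0.1147]
eef_rot: [-1.571, 0.001, -0.275]
force: [-6.1, -0.3, 4.9]
grip_width: 0.0253
```

>>> jog_arm:
  targets:
    - [2.7,[0,0,0],0]
    - [3,[0,0,0],0]
    - [3.4,[0,0,0],0]
    - [4,[0,0,0],0]
    - [4.5,[0,0,0],0]
    - [4.5,[0,0,0],0]
    - [4.5,[0,0,0],0]

```text
time_s: 17.65
ee_pos: [0.5774, -0.1186, 0.1147]
eef_rot: [-1.571, 0.0, -0.275]
force: [-3.1, 0.4, -0.2]
grip_width: 0.0451
```

```bash
python3 f.py
```

```text
shift cm [ 0.02 -0.03  0.  ] turn -0.0 | M [-0.2  4.  24.7] [-1.571  0.    -0.275] F [-3.06  0.42 -0.18] t 17.65 w 0.0451
FM [-3.06 -0.42] -0.18 [0.06 0.4  0.  ]
```

Released. Next I lift straight up until the fingertips clear the push plate.

>>> jog_arm:
  targets:
    - [4.5,[0,-0.5,0],0]
    - [4.5,[0,-1.5,0],0]
    - [4.5,[0,-2.5,0],0]
    - [4.5,[0,-3.5,0],0]
    - [4.5,[0,-4.5,0],0]
    - [4.5,[0,-5.5,0],0]
    - [4.5,[0,-6.3,0],0]
    - [4.5,[0,-7.0,0],0]
    - [4.5,[0,-7.6,0],0]
    - [4.5,[0,-8.2,0],0]

```text
time_s: 18.65
ee_pos: [0.5775, -0.1188, 0.1973]
eef_rot: [-1.571, -0.0, -0.275]
force: [-0.1, -0.1, 0.1]
grip_width: 0.0453
```

>>> jog_arm:
  targets:
    - [4.5,[0,-1,0],0]
    - [4.5,[0,-2.5,0],0]
    - [4.5,[0,-5,0],0]
    - [4.5,[0,-8,0],0]
    - [4.5,[-3,-10,0],0]
    - [4.5,[-7,-11,0],0]
    - [4.5,[-11,-11,0],0]
    - [4.5,[-15,-11,0],0]
    - [4.5,[-18,-11,0],0]
    - [4.5,[-18,-11,0],0]

```text
time_s: 19.65
ee_pos: [0.4022, -0.0692, 0.3081]
eef_rot: [-1.571, -0.002, -0.275]
force: [0.4, -0.8, -0.6]
grip_width: 0.0451
```

```bash
python3 f.py; python3 -c "
from h import *
e=grab('scene');b=cv2.resize(e['img'][150:290,210:350,::-1],None,fx=4,fy=4,interpolation=cv2.INTER_CUBIC)
cv2.imwrite('pics/s6.png',cv2.convertScaleAbs(b,alpha=1.4))"
```

```text
shift cm [18.23 19.31 -0.  ] turn 0.0 | M [-182.3    4.   218.1] [-1.571 -0.002 -0.275] F [ 0.42 -0.79 -0.6 ] t 19.65 w 0.0451
FM [ 0.62 -0.65] -0.6 [-0.03 -0.09  0.02]
```

View pics/s6.png

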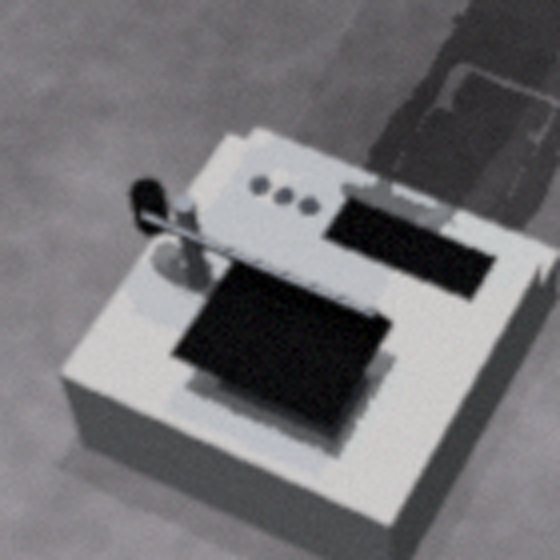

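The flap is shut, its plate at crop (285,345) and push plate along (260,265), with nothing raising it and the arm away. A numeric comparison with the first picture, then hand in.

```bash
python3 - <<'E'
from h import *
t=cv2.imread('pics/scene0.png')[:,:,::-1].astype(int); e=grab('scene'); n=e['img'].astype(int)
q=lambda im,a:(im[a].max(-1)<25)
a=np.s_[208:265,250:310]; m0,m1=q(t,a),q(n,a)
print('flap dark px',m0.sum(),m1.sum(),'xor',(m0^m1).sum())
print('flap z now',np.median([pt(e,281+i,236+j)[2] for i in range(-5,6) for j in range(-4,5)]))
D=abs(t-n).max(-1)>45
for k,b in {'jar+slim':np.s_[255:305,410:440],'green/orange':np.s_[212:272,372:395],'purple':np.s_[188:220,435:456],'bottles':np.s_[310:370,310:405],'cream':np.s_[270:305,150:190],'carton':np.s_[185:235,128:178],'pocket':np.s_[258:315,460:522]}.items(): print(k,D[b].sum())
ctrl.hand_in()
E
```

```text
flap dark px 1302 1307 xor 19
flap z now 0.1342375994990186
jar+slim 0
green/orange 0
purple 0
bottles 0
cream 0
carton 0
pocket 0
the job is handed in; nothing more can be done
```

The check vial is in the meter, cap up and pressed home, and the flap has swung shut over it. I handed the job in at about 20 s, with the arm clear of everything.

- **Getting it in:** I gripped the vial high up and pushed the flap back with vial and fingers. A look at the adapter's end suggested it sat about 4 mm to the left. Feeling there with light force, the vial went straight into the mouth. The clip took about 5 N, and the foot stopped hard exactly at the expected floor height.
- **Pressing home:** my final press rose to about 17 N down and 10 N sideways, firmer than the clip needed. I eased it off before opening the fingers.
- **Flap check:** its outline matches the first picture to within 19 of about 1300 pixels. Its measured height is 0.134 m, which is right for shut over a vial that is home.
- **Other items:** comparing pictures showed no change around the jar, slim vial, look-alikes, bottles, cream jar, carton or pocket meter.
- **Not checked:** I could not see the vial itself under the shut flap. That it is fully home rests on the hard stop, the stopping height and the shut flap.

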